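# Level the landing table of a dough sheeter

### The arm

A 7-joint arm with a two-finger parallel gripper is mounted at the origin on the work surface. World frame = base frame: x ahead of the robot, y to its left, z up, the work surface at z = 0. Lengths are in m, angles in rad, forces in N, time in s.
With the tool pointing down it reaches from about 0.4 to 0.925 m from the base axis. Payload 4.1 kg.
Tool frame: the origin (TCP) lies between the finger pads; the fingertips stand 14 mm ahead of it and the grasp point (between the pads) lies 5 mm behind it (env.finger_overhang is the distance from the TCP to the fingertips, in m); z points along the fingers, y is the direction in which the jaws open and shut (so a half turn about z gives the same grasp; the last joint's range is limited). The gripper opens to 85 mm and grips with 20 to 120 N. Pads are 22 mm wide; open, the fingers measure 114 mm over their backs; the gripper's body (76 mm by 85 mm) begins 54 mm behind the grasp point. The pads swing forward as they close: fully open they stand 13 mm farther back than shut.
Start: joints at [1.029, 0.398, 0.045, 1.537, -0.019, 1.207, -0.051], TCP at [0.279, -0.587, 0.245] pointing down, gripper open.
Joint ranges: [-2.82, 2.82], [-0.49, 2.23], [-1.37, 1.46], [0, 2.46], [-1.36, 4.5], [0.23, 2], [-2.94, 2.94]. Speed limits (rad/s): [2.57, 2.57, 3.14, 3.14, 3.14, 3.14, 3.14].

### API

Orientations are given as a rotation vector (axis times angle).
In Python, from bench import state, cams, env, finder gives the robot as it stands.
- The arm moves only by the shell command python3 -m creep 'ROWS' [OPENING]. ROWS is JSON, one flat list of numbers, 6 for each row, row after row: the shift along the tool's x, y, z as a fraction of full scale, then the turn, a rotation vector about the tool's x, y, z as a fraction of full scale. A call has 1 to 10 rows; each row shifts and turns the commanded pose from where the row before left it, along the tool's axes as they then stand; what a row does not reach is not made up. Full scale, the value 1, is 0.03 m for a shift and 0.15 rad for a turn. A row lasts 1/10 s, in which the tool goes at most 50 mm and 8.59 degrees, less where a joint would pass 70% of its speed; a pose out of reach is approached as far as the arm can. A call with a number of a shift or a turn outside -1 to 1 is refused whole. A call with a gripper value outside its range is refused whole. OPENING is the opening, from 0 (shut) to 1 (fully open), set as the call begins (- or left out, the last holds). The fingers move at their own pace and stop on an object; the grip force is fixed at half the most. Time passes only in rows, so rows that do not move let the fingers close. It gives the time, the measured TCP pose, the force and the opening at its end, in the units of the state.
- state(): the state, without advancing time (a new reading comes with each control period).
- cams.camera(name): name is "scene" or "top"; returns the picture (480x640x3 uint8, red, green, blue); there is no depth.
- cams.camera_model(name): a dict with "vfov" (degrees; the focal length in pixels is half the picture's height over the tangent of half this angle, whatever the lens; pixels are square), "cx", "cy" (the principal point, pixels), "R" (3x3) and "t" (3): a world point X has camera coordinates R X + t. Camera axes: x right, y down, z forward; pixel columns grow to the right and rows downward; lengths in m; the calibration is good to about 2 mm. A picture is of the moment at which its call begins. camera_model takes no time and is no camera call.
- env.finish_job(): hands the job in, once; it reports no verdict.
Trained networks look in the newest picture that a camera, given by its name, has taken for a name from the list of things; names that differ only in an ending like _2 or _b are one class to them, and where a whole thing is asked for, a point or a joint stands for the part that bears it (a point fixed in the world has none). Each returns a list of dicts, best first, with "conf" (0 to 1); they miss things now and then, are a little off and sometimes report something else, mostly with a low value. They report only what shows in the picture. A call takes as long as a camera call. They do not tell look-alikes from the thing itself.
- finder.outline_of(camera, thing): "region" (480x640 bool, what is visible of it) and "location" ([row, column] in pixels, amid what is visible of it).
The state is a dict: "time": time; "joints": joint angles; "joint_vel": joint speeds; "joint_torque": joint torques, N m; "position": TCP position; "orientation": TCP orientation; "wrist_force": force on the tool from outside, world axes, zero at the start; "torque": the same for the moment, N m; "grip_width": finger opening in m.
Only numpy, scipy, OpenCV 4.12 (cv2) and the standard library are available. Lean on these libraries where they do the work, as an engineer would, in place of code of your own. Each camera call takes 0.05 s, during which the arm holds its last target. There are 200 camera calls.

### The job

The landing table of the dough sheeter sags at its outer end. Stand the spirit level on the table, pointing at the machine, and slide it in under the wire hand guard until its end meets the scraper bar; let go of it and wind the screw foot by its knob until the bubble sits between its two lines. Then press straight down on the level with your fingertips, with a steady weight of about a kilo (10 N), see that the bubble stays between the lines, and finish while still pressing; leave the other things on the counter where they are.

Things in the scene. Friction and masses are not known exactly. Their poses are not given: they have to be found in the camera images.
- sheeter: Fixed benchtop dough sheeter, white end housings, steel roller head 285 mm high and 430 mm wide. Origin on the counter under its landing table, 145 mm out from the scraper bar's face at mid width. Its y axis points from the table's outer end to the machine head, which begins at y = +140 mm; x across the table, z up; turned up to 0.15 rad either way from the world axes.
- landing: White landing table with steel edges, 280 mm wide (x), 320 mm long (y), 12 mm thick, hinged to the head at its inner end; upper face about 110 mm above the counter. Origin on the hinge line, level with the upper face, 15 mm behind the scraper bar's face; axes as the sheeter's, tilting with the table. Outer end starts 2 to 4 mm low; hinge and foot hold it stiffly.
- stop (a point): Middle of the foot of the scraper bar, the vertical steel bar in front of the rollers that ends the landing table: on its face, at the height of the table's upper face; axes as the sheeter's. The bar's face spans 14 to 74 mm above the table over the full width.
- guard_edge (a point): Middle of the outer edge of the wire hand guard's underside. The guard is a level grille, 8 mm thick, 292 mm wide, reaching from the scraper bar 70 mm out over the table; its underside is 66 mm above the table's upper face.
- knob (a point): Centre of the screw foot's black fluted knob, on its upright axis: 47 mm in diameter, 30 mm high, centre 152 mm above the counter, 360 mm out from the scraper bar at mid width. Below it a stud; the table's lug is 26 mm or more below its underside. The knob keeps its height; a full turn clockwise from above tilts the table's outer end up by 0.016 rad (6 mm). Stiff (0.1 N m), stays where left.
- level: Spirit level, aluminium with black ends, 230 mm long (its x), 24 mm wide (y), 40 mm high, about 0.2 kg; origin in the middle of its underside, z up. It starts standing upright on the counter. The green vial, 72 mm long, lies under a flush clear cover in the middle of its flat top. Either end may go towards the machine.
- bubble (a point): Middle of the pale, 18 mm long bubble in the vial, 36 mm above the level's underside. Along the level's x it stands at 0 when the level is level and runs to the higher end, 10 mm for each 0.01 rad of slope, at most 15 mm; it settles in about 1.5 s. Between the two black lines (23 mm apart) means within 2.5 mm of the level's middle.
- bowl: Loose steel bowl, 140 mm across and 60 mm high, origin under its centre. Leave alone.
- sauce: Loose sauce bottle, 54 mm in diameter, 140 mm high, origin under its centre. Leave alone.
- rolling_pin: Loose wooden rolling pin, 48 mm thick and 320 mm long along its x, origin under its middle. Leave alone.
Mind the look-alikes: they are no part of the job. There is more than one size of the level; the one meant has the size given above.

How it is judged:
On the way, in this order (a step that is already met when the one before it is completed fails the run):
1. the level stands on the landing table, in under the guard with its end at the scraper bar, let go (y of level in the frame of stop above -0.126 m and x of level in the frame of stop between -0.11 and 0.11 m and angle between the x axis of level and the y axis of sheeter, either way round below 0.12 rad and angle between level's own z axis and vertical below 0.04 rad and contact force between level and landing above 0.8 N and contact force between the fingers and level below 0.2 N), for 0.3 s.
2. the foot has been wound until the bubble sits between its lines, the level left standing in its place (x of bubble in the frame of level between -0.0025 and 0.0025 m and angle between landing's own z axis and vertical below 0.0045 rad and y of level in the frame of stop above -0.126 m and angle between the x axis of level and the y axis of sheeter, either way round below 0.12 rad and contact force between level and landing above 0.8 N and contact force between the fingers and level below 0.2 N), for 0.4 s.
At the end, for the whole second after the job is handed in: Fingers press the level with 4 to 25 N and it bears on the table with 5.5 to 28 N; bubble within 2.5 mm of central, table within 0.0045 rad of level; level upright, in line with the machine within 0.12 rad, its end within 11 mm of the scraper bar (contact force between the fingers and level between 4 and 25 N and contact force between level and landing between 5.5 and 28 N and x of bubble in the frame of level between -0.0025 and 0.0025 m and angle between landing's own z axis and vertical below 0.0045 rad and y of level in the frame of stop above -0.126 m and x of level in the frame of stop between -0.11 and 0.11 m and angle between the x axis of level and the y axis of sheeter, either way round below 0.12 rad and angle between level's own z axis and vertical below 0.04 rad and linear speed of level below 0.02 m/s); the arm keeps its last pose, push and grip.
It fails at once if a bystander moved or knocked over (distance of any of bowl, sauce, rolling_pin from where it was at the start of the episode above 0.03 m or angle between sauce's own z axis and vertical above 0.5 rad).
It also fails if it takes over 72 s, if anything falls off the work surface, if the arm or the gripper's body presses on something with over 40 N, if the wrist force passes 120 N, or if a joint passes its speed limit or range.

## Working session

There is one attempt and no reset: what is moved stays moved. The work goes in short steps, Python scripts to look and compute and a shell command to move; the robot and the scene stay as the last step left them, time stands still between calls to the robot, and variables do not carry over. Pictures are saved under pics/ and viewed, on a budget of 10 in all, crops included, one or two more only if the job needs it, and the job is handed in when it is done.

```bash
mkdir -p pics; ls; python3 - <<'E'
from bench import state,cams,env,finder
import cv2,numpy as np
s=state();print({k:np.round(v,3).tolist() for k,v in s.items()})
for n in("scene","top"):
    im=cams.camera(n);cv2.imwrite(f"pics/{n}0.png",im[...,::-1])
    m=cams.camera_model(n);print(n,m)
    for th in("level","knob","landing","stop","guard_edge","bubble","bowl","sauce","rolling_pin"):
        for d in finder.outline_of(n,th)[:3]:
            r,c=np.nonzero(d["region"]);print(n,th,round(d["conf"],2),np.round(d["location"],1),r.size and (r.min(),r.max(),c.min(),c.max(),r.size))
print(state()["time"])
E
```

```text
pics
{'time': 0.0, 'joints': [1.029, 0.399, 0.045, 1.538, -0.019, 1.207, -0.051], 'joint_vel': [0.001, 0.001, 0.0, 0.001, 0.001, 0.001, -0.001], 'joint_torque': [-0.0, -47.512, 1.365, -25.422, 0.011, 0.009, -0.0], 'position': [0.278, -0.587, 0.244], 'orientation': [-3.063, -0.69, 0.001], 'wrist_force': [-0.419, 0.383, -1.018], 'torque': [0.012, 0.025, 0.009], 'grip_width': 0.085}
scene {'vfov': 45.18644520613981, 'cx': 327.3167361830983, 'cy': 237.12270387468962, 'R': array([[-0.35197649,  0.9359399 , -0.01135967],
       [ 0.66102564,  0.23996115, -0.71095974],
       [-0.66268971, -0.25775015, -0.70314096]]), 't': array([ 0.40814635, -0.1878524 ,  1.75746205])}
scene level 0.93 [251.7 278.4] (np.int64(212), np.int64(284), np.int64(265), np.int64(291), 886)
scene level 0.62 [204.  207.8] (np.int64(159), np.int64(246), np.int64(197), np.int64(216), 1280)
scene level 0.55 [183.2 348.7] (np.int64(153), np.int64(210), np.int64(299), np.int64(397), 2137)
scene knob 0.55 [249.2 341.9] (np.int64(236), np.int64(294), np.int64(335), np.int64(355), 618)
scene landing 0.63 [291.2 421.7] (np.in
[... 1500 characters left out ...]
134), np.int64(305), 16599)
top stop 0.61 [215.1 114.3] (np.int64(97), np.int64(320), np.int64(0), np.int64(305), 47276)
top stop 0.19 [224.5 296.3] (np.int64(212), np.int64(241), np.int64(284), np.int64(305), 429)
top guard_edge 0.72 [216.  113.7] (np.int64(97), np.int64(320), np.int64(0), np.int64(305), 47278)
top bowl 0.74 [150.3 319.7] (np.int64(125), np.int64(179), np.int64(292), np.int64(349), 2522)
top bowl 0.37 [216.8 115.1] (np.int64(98), np.int64(320), np.int64(0), np.int64(306), 47462)
top sauce 0.78 [176.1 381.7] (np.int64(158), np.int64(188), np.int64(368), np.int64(394), 605)
top rolling_pin 0.6 [123.2 209.3] (np.int64(75), np.int64(161), np.int64(198), np.int64(218), 1417)
1.0
```

View pics/scene0.png

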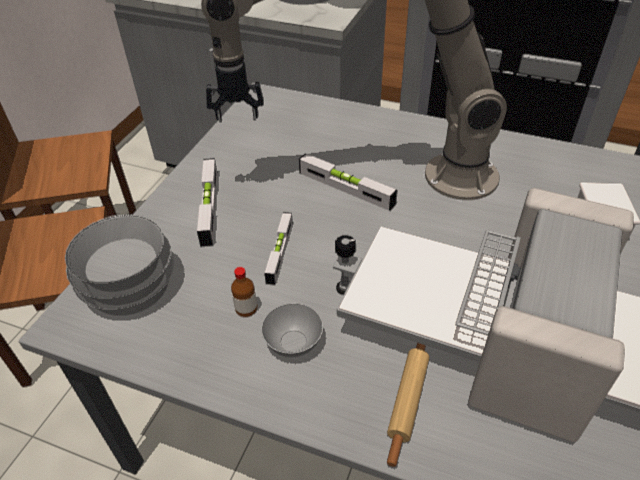

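View pics/top0.png

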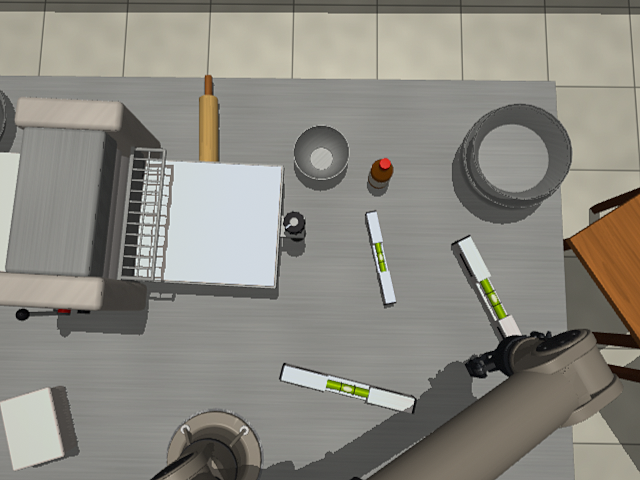

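```bash
cat > h.py <<'E'
from bench import state,cams,env,finder
import cv2,numpy as np
def P(n):
    m=cams.camera_model(n);f=240/np.tan(np.radians(m["vfov"])/2)
    return np.array([[f,0,m["cx"]],[0,f,m["cy"]],[0,0,1]]),np.array(m["R"]),np.array(m["t"])
def plane(n,uv,z):
    K,R,t=P(n);uv=np.atleast_2d(uv).astype(float)
    d=(np.linalg.inv(K)@np.c_[uv,np.ones(len(uv))].T).T@R;c=-R.T@t
    return c+d*((z-c[2])/d[:,2])[:,None]
def tri(a,b):
    M=[np.array(P(n)[0])@np.c_[P(n)[1],P(n)[2]] for n in("scene","top")]
    X=cv2.triangulatePoints(M[0],M[1],np.float64(a).reshape(2,1),np.float64(b).reshape(2,1));return (X[:3]/X[3]).ravel()
def proj(n,X):
    K,R,t=P(n);c=K@(R@np.asarray(X,float)+t);return c[:2]/c[2]
def rect(n,reg,z):
    r,c=np.nonzero(reg);W=plane(n,np.c_[c,r],z)
    (cx,cy),(w,h),a=cv2.minAreaRect((W[:,:2]*1000).astype(np.float32))
    if w<h:w,h,a=h,w,a+90
    return np.round([cx,cy,w,h,a],1)
E
python3 - <<'E'
from h import *
cams.camera("scene");cams.camera("top")
L={n:finder.outline_of(n,"level")[:3] for n in("scene","top")}
for n in L:
    for d in L[n]: print(n,np.round(d["location"]),rect(n,d["region"],.038))
K={n:finder.outline_of(n,"knob")[0] for n in L}
print("knob tri",tri(K["scene"]["location"][::-1],K["top"]["location"][::-1]))
d=finder.outline_of("top","landing")[0];print("landing",rect("top",d["region"],.11))
# green vial centres, pale triangulation
import itertools
g={}
for n in L:
    im=cv2.imread(f"pics/{n}0.png");h=cv2.cvtColor(im,cv2.COLOR_BGR2HSV)
    k=cv2.morphologyEx(cv2.inRange(h,(30,110,60),(50,255,255)),cv2.MORPH_CLOSE,np.ones((9,9)))
    _,_,st,ce=cv2.connectedComponentsWithStats(k);g[n]=[(c,s[4]) for s,c in zip(st[1:],ce[1:]) if s[4]>40]
    print(n,[(np.round(c),a) for c,a in g[n]])
for a,b in itertools.product(g["scene"],g["top"]):
    X=tri(a[0],b[0]);e=np.linalg.norm(proj("top",X)-b[0])
    if e<3:print(a[0],b[0],X,e)
a,b=cv2.imread("pics/scene0.png"),cv2.imread("pics/top0.png")
cv2.imwrite("pics/crop1.png",np.vstack([cv2.resize(b[200:420,270:530],None,fx=2.3,fy=2.3)]))
E
```

```text
scene [207. 208.] [ 397.2 -649.1  379.9   44.4   26.3]
scene [185. 348.] [ 186.7 -310.4  349.9   87.9   76.4]
scene [252. 279.] [ 499.8 -381.7  260.3   34.1   12.1]
top [388. 352.] [ 172.6 -313.5  325.2   42.5   77.3]
top [260. 384.] [ 481.6 -389.3  229.4   29.4   12.2]
top [286. 485.] [ 409.6 -641.6  261.    49.2   26.1]
knob tri [ 0.5462058  -0.19084241  0.13274609]
landing [548.6 -18.1 380.9 292.4  87.5]
scene [(array([344., 176.]), np.int32(165)), (array([207., 193.]), np.int32(136)), (array([279., 242.]), np.int32(85))]
top [(array([380., 257.]), np.int32(153)), (array([493., 299.]), np.int32(333)), (array([347., 388.]), np.int32(337))]
[344.46060606 176.26666667] [347.26409496 388.20474777] [ 0.17321577 -0.31448987  0.04206131] 1.0719986596144888
[206.80147059 192.81617647] [492.74474474 298.53753754] [ 0.38526474 -0.65523473  0.04944605] 0.33328442226086846
[279.         241.63529412] [379.91503268 256.62091503] [ 0.48254155 -0.38965943  0.03627704] 0.046627651545711225
```

View pics/crop1.png

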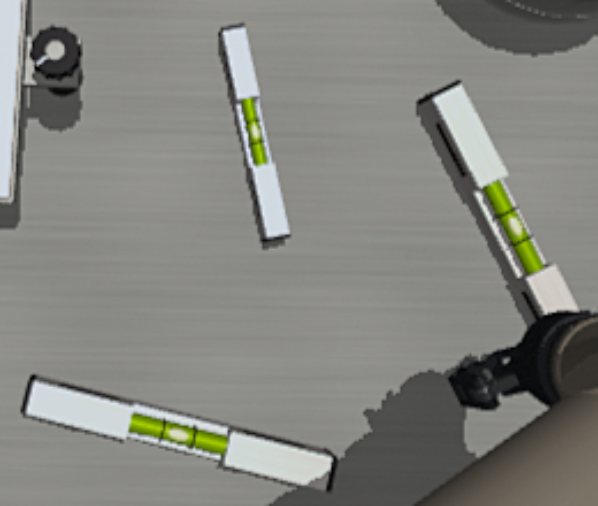

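```bash
python3 - <<'E'
from h import *
im=cv2.imread("pics/top0.png")
cv2.imwrite("pics/crop2.png",cv2.resize(im[120:330,90:320],None,fx=2.8,fy=2.8,interpolation=cv2.INTER_CUBIC))
# white table: outer edge & sides, by line fits on the white mask
v=im.min(2);m=(v>195)
def fit(pts):
    W=plane("top",pts,.108)[:,:2].astype(np.float32)
    return cv2.fitLine(W,cv2.DIST_HUBER,0,1e-4,1e-4).ravel()
outer=[(max(np.nonzero(m[r,150:300])[0])+150,r) for r in range(175,280)]
up=[(c,min(np.nonzero(m[155:230,c])[0])+155) for c in range(178,272)]
lo=[(c,max(np.nonzero(m[230:300,c])[0])+230) for c in range(178,272)]
for n,p in(("outer",outer),("far",up),("near",lo)):
    l=fit(p);print(n,l,"deg",np.degrees(np.arctan2(l[1],l[0])))
E
```

```text
outer [ 0.9990734  -0.04303965  0.55738324 -0.14449538] deg -2.466752
far [ 0.04225922  0.9991067   0.68812513 -0.01824233] deg 87.577995
near [ 0.04153959  0.99913687  0.41316986 -0.02825824] deg 87.61927
```

```bash
cat >> h.py <<'E'
from scipy.spatial.transform import Rotation as Rot
def go(x,y,z,psi):
    """shift (tool axes, units) to make first, then the turn (units)"""
    s=state();R=Rot.from_rotvec(s["orientation"])
    D=Rot.from_euler("z",psi,degrees=True)*Rot.from_euler("x",180,degrees=True)
    e=R.as_matrix()@np.eye(3)
    print("t",round(s["time"],2),"pos",np.round(s["position"],4),"psi",np.round(np.degrees(np.arctan2(e[1,0],e[0,0])),2),"F",np.round(s["wrist_force"],1),"w",round(s["grip_width"],4),"j",np.round(s["joints"],2))
    print("shift",np.round(R.inv().apply(np.array([x,y,z])-s["position"])/.03,2),"turn",np.round((R.inv()*D).as_rotvec()/.15,2))
E
python3 - <<'E'
from h import *
print("knob cap",plane("top",(294,221.7),.167)); print("sauce",plane("top",(381.7,176),.07),"bowl",plane("top",(321,152),.05))
go(.458,-.395,.15,12.2)
E
```

```text
knob cap [[ 0.54338429 -0.18682462  0.167     ]]
sauce [[ 0.67394075 -0.39066857  0.07      ]] bowl [[ 0.73820781 -0.2440122   0.05      ]]
t 1.35 pos [ 0.2785 -0.5873  0.2453] psi 25.37 F [0.2 0.2 0.3] w 0.0855 j [ 1.03  0.4   0.05  1.54 -0.02  1.21 -0.05]
shift [ 8.15 -3.23  3.18] turn [ 0.   -0.    1.53]
```

```bash
python3 -m creep '[0.4,-0.16,0.1,0,0,0,0.8,-0.32,0.3,0,0,0,0.8,-0.32,0.3,0,0,0,0.9,-0.36,0.4,0,0,0,0.9,-0.36,0.4,0,0,0,0.9,-0.36,0.4,0,0,0,0.9,-0.36,0.4,0,0,0,0.9,-0.36,0.3,0,0,0,0.9,-0.36,0.3,0,0,0,0.7,-0.28,0.2,0,0,0]' 1; python3 -m creep '[0,0,0,0,0,0.5,0,0,0,0,0,0.5,0,0,0,0,0,0.5,0,0,0,0,0,0]'; python3 - <<'E'
from h import *
for n in("scene","top"):
    im=cams.camera(n);L=finder.outline_of(n,"level")
    for d in L[:3]: print(n,np.round(d["location"]),rect(n,d["region"],.04))
    cv2.imwrite(f"pics/{n}1.png",im[...,::-1])
im=cv2.imread("pics/scene1.png");cv2.imwrite("pics/crop3.png",cv2.resize(im[130:330,190:400],None,fx=3,fy=3,interpolation=cv2.INTER_CUBIC))
go(.458,-.395,.024,12.2)
E
```

```text
time: 2.35
position: [0.4582, -0.3921, 0.1515]
orientation: [-3.062, -0.694, -0.001]
wrist_force: [0.1, -0.4, -0.5]
grip_width: 0.0853
time: 2.75
position: [0.457, -0.3942, 0.1522]
orientation: [-3.122, -0.344, -0.0]
wrist_force: [0.9, -1.3, -0.4]
grip_width: 0.0854
scene [207. 207.] [ 399.8 -648.8  378.2   43.8   26.8]
scene [252. 281.] [ 502.9 -379.9  263.    38.1   11.9]
scene [186. 347.] [ 188.5 -308.5  351.2   93.3   76.5]
top [398. 387.] [ 172.3 -313.4  322.6   40.8   77.1]
top [302. 494.] [ 383.5 -654.6  321.9   50.1   26.3]
top [232. 375.] [ 540.8 -376.7  106.9   31.9   13.9]
t 2.95 pos [ 0.4566 -0.395   0.1523] psi 12.56 F [-0.8 -0.2 -0.4] w 0.0855 j [ 0.65  0.4  -0.01  1.75  0.    0.99 -0.71]
shift [0.05 0.01 4.28] turn [-0.   -0.    0.04]
```

View pics/crop3.png

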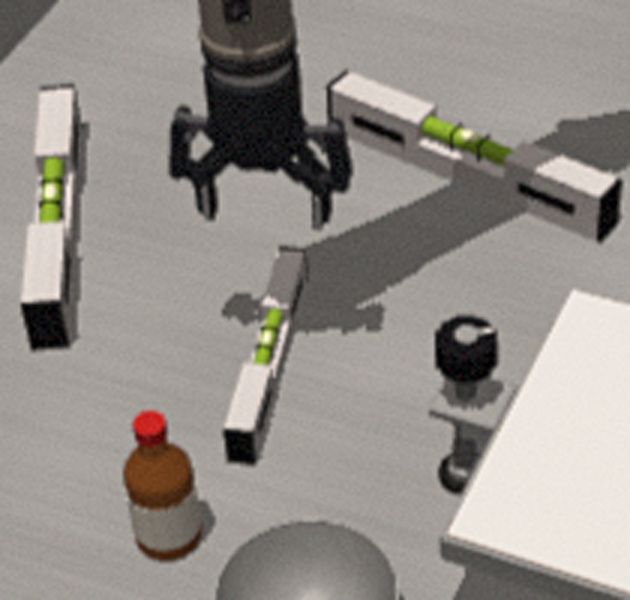

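```bash
python3 -m creep '[0,0,0.5,0,0,0,0,0,0.7,0,0,0,0,0,0.7,0,0,0,0,0,0.7,0,0,0,0,0,0.7,0,0,0,0,0,0.6,0,0,0,0,0,0.3,0,0,0,0,0,0.05,0,0,0,0,0,0,0,0,0]'; python3 -m creep '[0,0,0,0,0,0,0,0,0,0,0,0,0,0,0,0,0,0,0,0,0,0,0,0,0,0,0,0,0,0,0,0,0,0,0,0,0,0,0,0,0,0,0,0,0,0,0,0]' 0; python3 - <<'E'
from h import *
print("knob top",tri((346,241),(294,222)))
go(.458,-.395,.27,12.2)
E
```

```text
time: 3.85
position: [0.4565, -0.3955, 0.0247]
orientation: [3.123, 0.342, 0.0]
wrist_force: [-0.4, -0.3, 0.3]
grip_width: 0.0855
time: 4.65
position: [0.4569, -0.3958, 0.0255]
orientation: [3.122, 0.341, 0.001]
wrist_force: [-0.8, 0.4, 6.3]
grip_width: 0.0225
knob top [ 0.54255796 -0.18531143  0.16514941]
t 4.65 pos [ 0.4569 -0.3958  0.0255] psi 12.48 F [-0.8  0.4  6.3] w 0.0225 j [ 0.65  0.56 -0.01  1.83  0.01  0.75 -0.72]
shift [ 0.05 -0.01 -8.15] turn [ 0.01 -0.    0.03]
```

```bash
python3 -m creep '[0,0,-0.3,0,0,0,0,0,-0.8,0,0,0,0,0,-0.9,0,0,0,0,0,-0.9,0,0,0,0,0,-0.9,0,0,0,0,0,-0.9,0,0,0,0,0,-0.9,0,0,0,0,0,-0.9,0,0,0,0,0,-0.7,0,0,0,0,0,-0.3,0,0,0]'; python3 -m creep '[0,0,0,0,0,-0.4,0,0,0,0,0,-0.9,0,0,0,0,0,-0.9,0,0,0,0,0,-1,0,0,0,0,0,-1,0,0,0,0,0,-1,0,0,0,0,0,-1,0,0,0,0,0,-1,0,0,0,0,0,-0.9,0,0,0,0,0,-0.6]'; python3 - <<'E'
from h import *
print("guard edge",plane("top",[(165,160),(165,222),(160,280)],.18))
go(.498,-.065,.25,87.55)
E
```

```text
time: 5.65
position: [0.4568, -0.3957, 0.2519]
orientation: [3.121, 0.341, 0.003]
wrist_force: [-0.7, 0.3, -2.3]
grip_width: 0.0221
time: 6.65
position: [0.4556, -0.3948, 0.2484]
orientation: [-2.267, -2.171, 0.001]
wrist_force: [-1.1, 0.5, -0.6]
grip_width: 0.0225
guard edge [[0.67558718 0.09954029 0.18      ]
 [0.53711785 0.09240542 0.18      ]
 [0.41137292 0.09664979 0.18      ]]
t 6.65 pos [ 0.4556 -0.3948  0.2484] psi 87.52 F [-1.1  0.5 -0.6] w 0.0225 j [ 0.81  0.32 -0.21  1.64  0.07  1.19  0.54]
shift [11.05  0.93 -0.04] turn [-0.01 -0.01 -0.  ]
```

```bash
python3 -m creep '[0.5,0.05,0,0,0,0,0.9,0.1,0,0,0,0,1,0.1,0,0,0,0,1,0.1,0,0,0,0,1,0.1,0,0,0,0,1,0.1,0,0,0,0,1,0.1,0,0,0,0,1,0.1,0,0,0,0,1,0.1,0,0,0,0,0.9,0.08,0,0,0,0]'; python3 -m creep '[0.9,0,0,0,0,0,0.6,0,0,0,0,0,0.25,0,0,0,0,0,0,0,0,0,0,0,0,0,0,0,0,0]'; python3 - <<'E'
from h import *
for n in("scene","top"):
    im=cams.camera(n);cv2.imwrite(f"pics/{n}2.png",im[...,::-1])
a=cv2.imread("pics/scene2.png")[150:350,300:560];b=cv2.imread("pics/top2.png")[120:320,90:350]
cv2.imwrite("pics/crop4.png",cv2.resize(np.hstack([a,b]),None,fx=1.5,fy=1.5))
go(.498,-.065,.139,87.55)
E
```

```text
time: 7.65
position: [0.4969, -0.1149, 0.2492]
orientation: [-2.273, -2.166, 0.001]
wrist_force: [0.9, 0.1, -1.3]
grip_width: 0.0226
time: 8.15
position: [0.4998, -0.0665, 0.2495]
orientation: [2.276, 2.166, -0.002]
wrist_force: [-0.9, -0.4, -2.7]
grip_width: 0.0224
t 8.25 pos [ 0.4999 -0.067   0.2496] psi 87.1 F [ 0.2 -1.  -1.9] w 0.0224 j [ 0.43  0.15 -0.42  1.86  0.07  1.14 -0.07]
shift [ 0.07 -0.07  3.69] turn [-0.    0.   -0.05]
```

View pics/crop4.png

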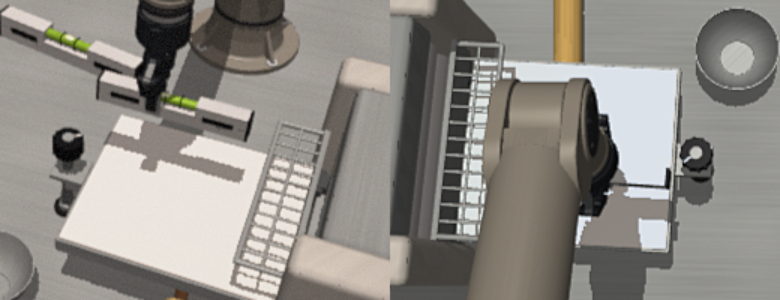

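```bash
python3 -m creep '[0.07,-0.07,0.4,0,0,0,0,0,0.7,0,0,0,0,0,0.7,0,0,0,0,0,0.7,0,0,0,0,0,0.6,0,0,0,0,0,0.3,0,0,0,0,0,0.1,0,0,-0.05,0,0,0,0,0,0]'; python3 -m creep '[0.3,0,0,0,0,0,0.5,0,0,0,0,0,0.6,0,0,0,0,0,0.5,0,0,0,0,0,0.3,0,0,0,0,0,0,0,0.08,0,0,0,0,0,0.08,0,0,0,0,0,0,0,0,0]'; python3 - <<'E'
from h import *
go(.502,.033,.135,87.55)
E
```

```text
time: 9.05
position: [0.4982, -0.0635, 0.1446]
orientation: [-2.266, -2.176, 0.0]
wrist_force: [-0.1, 0.9, -1.3]
grip_width: 0.0223
time: 9.85
position: [0.5005, 0.0015, 0.1395]
orientation: [-2.267, -2.174, 0.002]
wrist_force: [0.4, -0.2, -1.7]
grip_width: 0.0223
t 9.85 pos [0.5005 0.0015 0.1395] psi 87.6 F [ 0.4 -0.2 -1.7] w 0.0223 j [ 0.3   0.27 -0.45  1.99  0.15  0.91 -0.27]
shift [1.05 0.01 0.15] turn [-0.01  0.01  0.01]
```

Lower in small steps to touch, then push in slowly.

```bash
for i in 1 2 3; do python3 -m creep '[0,0,0.05,0,0,0,0,0,0,0,0,0]' | egrep 'pos|force'; done; python3 -m creep '[0.2,0,0,0,0,0,0.2,0,0,0,0,0,0.15,0,0,0,0,0,0,0,0,0,0,0]'
```

```text
position: [0.5007, 0.0019, 0.1382]
wrist_force: [-0.2, -0.0, -1.4]
position: [0.5007, 0.0024, 0.1368]
wrist_force: [-0.1, 0.2, -2.1]
position: [0.5009, 0.0025, 0.1354]
wrist_force: [0.4, -0.8, -1.5]
time: 10.85
position: [0.5016, 0.0204, 0.1356]
orientation: [-2.263, -2.178, -0.001]
wrist_force: [0.4, -0.2, -2.0]
grip_width: 0.0226
```

```bash
for i in 1 2 ; do python3 -m creep '[0,0,0.05,0,0,0,0,0,0,0,0,0]' | egrep 'pos|force'; done; for i in 1 2 3; do python3 -m creep '[0.08,0,0,0,0,0,0,0,0,0,0,0]'| egrep 'pos|force'; done
```

```text
position: [0.5018, 0.0197, 0.1345]
wrist_force: [-1.4, 1.1, 3.1]
position: [0.5018, 0.0197, 0.1345]
wrist_force: [-5.5, 0.4, 13.6]
position: [0.5018, 0.0197, 0.1344]
wrist_force: [-4.5, -3.2, 14.9]
position: [0.502, 0.02, 0.1344]
wrist_force: [-5.3, -8.0, 15.1]
position: [0.5031, 0.0224, 0.1345]
wrist_force: [-2.7, -6.5, 12.4]
```

```bash
python3 -m creep '[0,0,-0.05,0,0,0,0,0,0,0,0,0]'| egrep 'pos|force'; for i in 1 2 3 4; do python3 -m creep '[0.1,0,0,0,0,0,0,0,0,0,0,0]'| egrep 'pos|force'; done
```

```text
position: [0.5026, 0.0254, 0.1345]
wrist_force: [0.3, -3.3, 5.5]
position: [0.5027, 0.0287, 0.1346]
wrist_force: [-0.0, -4.2, 5.7]
position: [0.5029, 0.0317, 0.1346]
wrist_force: [0.4, -3.4, 5.6]
position: [0.503, 0.0342, 0.1346]
wrist_force: [-0.5, -4.2, 6.6]
position: [0.503, 0.0343, 0.1346]
wrist_force: [-0.5, -10.1, 7.1]
```

```bash
python3 -m creep '[-0.06,0,-0.03,0,0,0,0,0,0,0,0,0]'| egrep 'pos|force'; python3 -m creep '[0,0,0,0,0,0,0,0,0,0,0,0,0,0,0,0,0,0,0,0,0,0,0,0,0,0,0,0,0,0,0,0,0,0,0,0]' 1;  python3 -m creep '[0,0,-0.2,0,0,0,0,0,-0.5,0,0,0,0,0,-0.7,0,0,0,0,0,-0.7,0,0,0,0,0,-0.7,0,0,0,0,0,-0.5,0,0,0,0,0,-0.3,0,0,0]'; python3 - <<'E'
from h import *
go(.5425,-.186,.245,87.5)
E
```

```text
position: [0.5025, 0.0342, 0.1347]
wrist_force: [1.2, -6.0, 1.1]
time: 13.65
position: [0.5022, 0.0367, 0.1349]
orientation: [-2.265, -2.176, 0.0]
wrist_force: [-0.3, 0.6, 0.6]
grip_width: 0.0855
time: 14.35
position: [0.5029, 0.0366, 0.2447]
orientation: [2.264, 2.175, 0.003]
wrist_force: [-0.3, 0.4, 0.2]
grip_width: 0.0856
t 14.35 pos [0.5029 0.0366 0.2447] psi 87.69 F [-0.3  0.4  0.2] w 0.0856 j [ 0.28  0.16 -0.48  1.87  0.08  1.13 -0.28]
shift [-7.36  1.62 -0.  ] turn [ 0.02 -0.    0.02]
```

```bash
python3 -m creep '[-0.4,0.08,0,0,0,0,-0.8,0.18,0,0,0,0,-0.9,0.2,0,0,0,0,-0.9,0.2,0,0,0,0,-0.9,0.2,0,0,0,0,-0.9,0.2,0,0,0,0,-0.9,0.2,0,0,0,0,-0.8,0.18,0,0,0,0,-0.6,0.13,0,0,0,0,-0.26,0.06,0,0,0,0]'; python3 -m creep '[0,0,0,0,0,-0.6,0,0,0,0,0,-1,0,0,0,0,0,-1,0,0,0,0,0,-1,0,0,0,0,0,-1,0,0,0,0,0,-1,0,0,0,0,0,-1,0,0,0,0,0,-1,0,0,0,0,0,-0.6,0,0,0,0,0,0]';python3 - <<'E'
from h import *
for n in("scene","top"):
    im=cams.camera(n);cv2.imwrite(f"pics/{n}3.png",im[...,::-1])
u=proj("top",[.504,.06,.148]);v=proj("scene",[.504,.06,.148]);k=proj("top",[.5425,-.186,.16]);print(u,v,k)
c=lambda im,p,r,f:cv2.resize(im[int(p[1])-r:int(p[1])+r,int(p[0])-r:int(p[0])+r],None,fx=f,fy=f,interpolation=cv2.INTER_CUBIC)
T,S=cv2.imread("pics/top3.png"),cv2.imread("pics/scene3.png")
cv2.imwrite("pics/crop5.png",np.hstack([c(T,u,25,8),c(S,v,50,4)]))
go(.5425,-.186,.147,172)
E
```

```text
time: 15.35
position: [0.5415, -0.189, 0.2419]
orientation: [-2.269, -2.172, 0.002]
wrist_force: [0.3, 0.8, 0.2]
grip_width: 0.0855
time: 16.35
position: [0.542, -0.1854, 0.2426]
orientation: [-0.593, -3.084, -0.001]
wrist_force: [-0.2, -1.6, -0.4]
grip_width: 0.0852
[183.03997754 239.31130755] [453.47718686 261.22028091] [293.77215096 222.63019895]
t 16.45 pos [ 0.5421 -0.1856  0.2427] psi 158.1 F [ 0.2 -0.5  0.1] w 0.0851 j [ 0.68  0.3  -0.52  1.72  0.16  1.17  1.3 ]
shift [-0.02 -0.01  3.19] turn [ 0.   -0.   -1.62]
```

View pics/crop5.png

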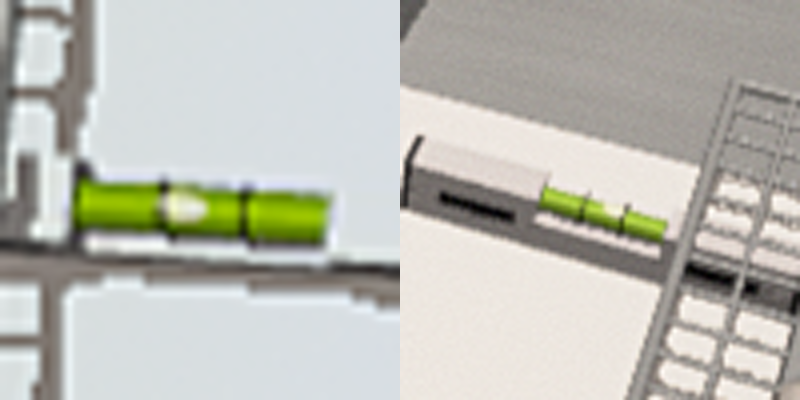

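```bash
cat >> h.py <<'E'
def bub(n,im,c,ang,z,px=4,L=60,W=16):
    """rectified strip along level; s>0 along direction ang (deg); returns colour profiles in mm"""
    a=np.radians(ang);d=np.array([np.cos(a),np.sin(a)]);e=np.array([-d[1],d[0]])
    q=[(-L,-W),(L,-W),(L,W),(-L,W)]
    src=np.float32([proj(n,[*(np.array(c)+(d*s+e*w)/1000),z]) for s,w in q])
    dst=np.float32([((s+L)*px,(w+W)*px) for s,w in q])
    return cv2.warpPerspective(im,cv2.getPerspectiveTransform(src,dst),(2*L*px,2*W*px),flags=cv2.INTER_CUBIC)
def read(n,im,c,ang,z):
    s=bub(n,im,c,ang,z);h=cv2.cvtColor(s,cv2.COLOR_BGR2HSV)
    g=cv2.inRange(h,(25,100,40),(55,255,255))
    r,cc=np.nonzero(g);mid=int(np.median(r));v0,v1=np.percentile(cc,[1,99])
    row=s[mid-9:mid+10].astype(float)
    B=np.percentile(row[...,0],85,axis=0);V=np.min(row.max(2),axis=0)
    x=np.arange(s.shape[1])/4-60;cen=(v0+v1)/8-60
    k=np.abs(x-cen)<30;w=np.clip(B-np.median(B[k])-25,0,None)*k
    dark=np.median(row.max(2),axis=0)
    l=[x[i] for i in (np.where(k&(x<cen-4)&(x>cen-20),dark,999).argmin(),np.where(k&(x>cen+4)&(x<cen+20),dark,999).argmin())]
    print(n,"vial mid %.1f len %.1f"%(cen,(v1-v0)/4),"lines",l,"bubble centroid %.1f"%((w*x).sum()/w.sum()),"extent",x[w>0][[0,-1]],"=> off lines' mid %.1f, off vial mid %.1f"%((w*x).sum()/w.sum()-np.mean(l),(w*x).sum()/w.sum()-cen))
    return s
E
python3 - <<'E'
from h import *
o=[]
for n in("top","scene"):
    print("counter (true 0)");o.append(read(n,cv2.imread(f"pics/{n}0.png"),(.4825,-.3897),12.2,.038))
    print("now (+ = to machine)");o.append(read(n,cv2.imread(f"pics/{n}3.png"),(.5035,.059),87.6,.148))
cv2.imwrite("pics/strips.png",np.vstack(o))
E
```

```text
counter (true 0)
top vial mid -0.2 len 69.0 lines [np.float64(-13.0), np.float64(11.0)] bubble centroid -0.3 extent [-14.     9.25] => off lines' mid 0.7, off vial mid -0.0
now (+ = to machine)
top vial mid 2.2 len 69.0 lines [np.float64(-10.0), np.float64(13.25)] bubble centroid 6.8 extent [-0.75 15.5 ] => off lines' mid 5.2, off vial mid 4.5
counter (true 0)
scene vial mid 1.5 len 66.0 lines [np.float64(-9.0), np.float64(14.75)] bubble centroid 3.5 extent [-6. 13.] => off lines' mid 0.7, off vial mid 2.0
now (+ = to machine)
scene vial mid 2.1 len 68.8 lines [np.float64(-9.25), np.float64(13.5)] bubble centroid 8.1 extent [ 2.   12.75] => off lines' mid 6.0, off vial mid 6.0
```

View pics/strips.png

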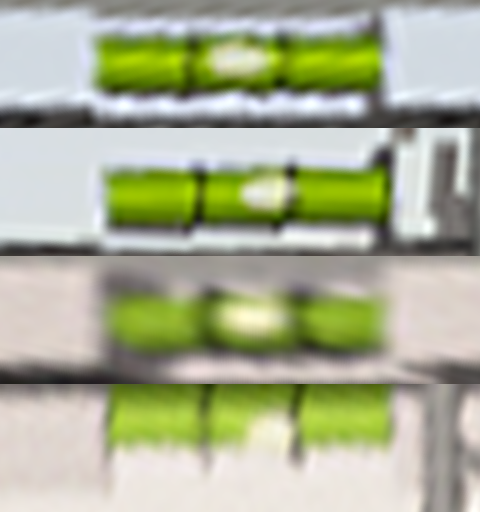

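```bash
python3 -m creep '[0,0,0.3,0,0,0,0,0,0.6,0,0,0,0,0,0.7,0,0,0,0,0,0.7,0,0,0,0,0,0.6,0,0,0,0,0,0.3,0,0,0,0,0,0,0,0,0]' |egrep 'pos|force'; python3 -m creep '[0,0,0,0,0,0,0,0,0,0,0,0,0,0,0,0,0,0,0,0,0,0,0,0,0,0,0,0,0,0,0,0,0,0,0,0]' 0
```

```text
position: [0.541, -0.1858, 0.1452]
wrist_force: [0.1, -0.1, 0.2]
time: 17.75
position: [0.5434, -0.1852, 0.1485]
orientation: [0.594, 3.082, 0.002]
wrist_force: [-0.9, 1.9, 5.5]
grip_width: 0.0455
```

```bash
python3 -m creep '[0,0,0,0,0,0.4,0,0,0,0,0,0.8,0,0,0,0,0,0.8,0,0,0,0,0,0.8,0,0,0,0,0,0.8,0,0,0,0,0,0.8,0,0,0,0,0,0.8,0,0,0,0,0,0.8,0,0,0,0,0,0.8,0,0,0,0,0,0.6]'; python3 -m creep '[0,0,0,0,0,0.6,0,0,0,0,0,0.8,0,0,0,0,0,0.8,0,0,0,0,0,0.8,0,0,0,0,0,0.8,0,0,0,0,0,0.8,0,0,0,0,0,0.8,0,0,0,0,0,0.8,0,0,0,0,0,0.7,0,0,0,0,0,0.2]';python3 -m creep '[0,0,0,0,0,0,0,0,0,0,0,0,0,0,0,0,0,0,0,0,0,0,0,0,0,0,0,0,0,0,0,0,0,0,0,0,0,0,0,0,0,0,0,0,0,0,0,0,0,0,0,0,0,0,0,0,0,0,0,0]'|egrep 'pos|force'; python3 -m creep '[0,0,0,0,0,0,0,0,0,0,0,0,0,0,0,0,0,0,0,0,0,0,0,0,0,0,0,0,0,0,0,0,0,0,0,0]' >/dev/null;python3 - <<'E'
from h import *
o=[]
for n in("top","scene"):
    im=cams.camera(n)[...,::-1].copy();cv2.imwrite(f"pics/{n}4.png",im)
    o.append(read(n,im,(.5035,.059),87.6,.148))
cv2.imwrite("pics/strips2.png",np.vstack(o))
go(.542,-.186,.145,35)
E
```

```text
time: 18.75
position: [0.5442, -0.1846, 0.1485]
orientation: [2.132, 2.304, 0.005]
wrist_force: [1.9, 3.5, 4.9]
grip_width: 0.0458
time: 19.75
position: [0.5449, -0.185, 0.1485]
orientation: [3.006, 0.907, 0.009]
wrist_force: [4.2, 3.5, 4.3]
grip_width: 0.046
position: [0.545, -0.185, 0.1485]
wrist_force: [4.7, 4.1, 4.4]
top vial mid 2.5 len 69.0 lines [np.float64(-10.0), np.float64(13.75)] bubble centroid 2.1 extent [-10.5  11. ] => off lines' mid 0.2, off vial mid -0.4
scene vial mid 2.4 len 68.8 lines [np.float64(-9.25), np.float64(13.75)] bubble centroid 3.3 extent [-3.    9.75] => off lines' mid 1.1, off vial mid 0.9
t 21.45 pos [ 0.5449 -0.185   0.1485] psi 33.67 F [4.1 3.8 4. ] w 0.0458 j [ 0.32  0.36 -0.08  1.83  0.03  0.95 -0.76]
shift [-0.1  -0.03  0.12] turn [ 0.02 -0.03 -0.15]
```

View pics/strips2.png

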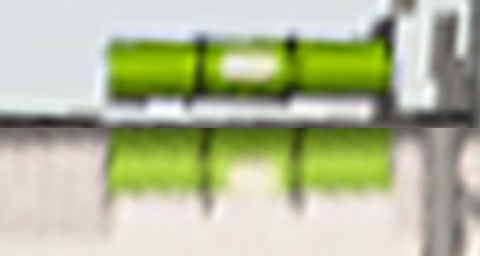

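```bash
python3 -m creep '[0,0,0,0,0,0.5,0,0,0,0,0,0.7,0,0,0,0,0,0.3,0,0,0,0,0,0,0,0,0,0,0,0]'|egrep 'pos|force'; python3 -m creep '[0,0,0,0,0,0,0,0,0,0,0,0,0,0,0,0,0,0,0,0,0,0,0,0,0,0,0,0,0,0]' 1 |egrep 'pos|force|wid'; python3 -m creep '[0,0,-0.2,0,0,0,0,0,-0.5,0,0,0,0,0,-0.7,0,0,0,0,0,-0.8,0,0,0,0,0,-0.7,0,0,0,0,0,-0.5,0,0,0,0,0,-0.2,0,0,0,0,0,0,0,0,0]';python3 - <<'E'
from h import *
o=[]
for n in("top","scene"):
    im=cams.camera(n)[...,::-1].copy();cv2.imwrite(f"pics/{n}5.png",im)
    o.append(read(n,im,(.5035,.059),87.6,.148))
cv2.imwrite("pics/strips3.png",np.vstack(o))
go(.502,.036,.26,87.6)
E
```

```text
position: [0.545, -0.1852, 0.1485]
wrist_force: [4.1, 3.8, 3.6]
position: [0.5418, -0.1865, 0.1467]
wrist_force: [0.2, 0.8, -0.3]
grip_width: 0.0857
time: 23.25
position: [0.5426, -0.1863, 0.2559]
orientation: [3.09, 0.563, 0.003]
wrist_force: [0.4, 0.2, 0.6]
grip_width: 0.0855
top vial mid 2.5 len 69.0 lines [np.float64(-10.0), np.float64(13.5)] bubble centroid 1.6 extent [-10.5   10.75] => off lines' mid -0.1, off vial mid -0.9
scene vial mid 2.2 len 69.0 lines [np.float64(-9.25), np.float64(13.75)] bubble centroid 2.1 extent [-4.25  8.25] => off lines' mid -0.1, off vial mid -0.1
t 23.35 pos [ 0.5417 -0.186   0.2542] psi 20.65 F [-0.3 -0.5  0.2] w 0.0854 j [ 0.28  0.25 -0.03  1.71  0.01  1.18 -0.96]
shift [ 1.37 -7.39 -0.19] turn [-0.01  0.   -7.79]
```

```bash
python3 - <<'E'
from h import *
go(.5015,.01,.19,-2.4)
E
```

```text
t 23.35 pos [ 0.5417 -0.186   0.2542] psi 20.65 F [-0.3 -0.5  0.2] w 0.0854 j [ 0.28  0.25 -0.03  1.71  0.01  1.18 -0.96]
shift [ 1.05 -6.59  2.14] turn [-0.    0.01  2.68]
```

```bash
python3 -m creep '[0.05,-0.3,0,0,0,0,0.1,-0.7,0,0,0,0,0.15,-0.9,0,0,0,0,0.15,-0.9,0.2,0,0,0,0.15,-0.9,0.4,0,0,0,0.15,-0.9,0.4,0,0,0,0.1,-0.8,0.4,0,0,0,0.1,-0.7,0.3,0,0,0,0.1,-0.4,0.2,0,0,0,0,-0.1,0.1,0,0,0]' 0 |egrep 'pos|force'; python3 -m creep '[0,0,0,0,0,0.5,0,0,0,0,0,0.8,0,0,0,0,0,0.8,0,0,0,0,0,0.5,0,0,0,0,0,0.1,0,0,0,0,0,0]'; python3 - <<'E'
from h import *
go(.5015,.01,.166,-2.4)
E
```

```text
position: [0.5011, 0.0121, 0.194]
wrist_force: [0.5, -0.3, 0.9]
time: 24.95
position: [0.5021, 0.0094, 0.195]
orientation: [3.14, -0.07, 0.0]
wrist_force: [0.2, 0.4, 0.8]
grip_width: 0.0001
t 24.95 pos [0.5021 0.0094 0.195 ] psi -2.56 F [0.2 0.4 0.8] w 0.0001 j [ 0.    0.18 -0.12  1.94  0.03  1.02 -1.74]
shift [-0.02 -0.02  0.97] turn [ 0.   -0.   -0.02]
```

```bash
python3 -m creep '[0,0,0.3,0,0,0,0,0,0.4,0,0,0,0,0,0.15,0,0,0,0,0,0,0,0,0]'|egrep 'pos|force'; for i in 1 2 3 4 5; do python3 -m creep '[0,0,0.04,0,0,0,0,0,0,0,0,0]'|egrep 'pos|force'; done
```

```text
position: [0.5008, 0.0101, 0.1679]
wrist_force: [0.1, 0.3, 0.8]
position: [0.502, 0.0102, 0.1683]
wrist_force: [-0.8, -0.2, 0.2]
position: [0.5019, 0.0103, 0.1671]
wrist_force: [-0.2, 0.2, 0.2]
position: [0.5018, 0.0102, 0.1657]
wrist_force: [0.4, 0.2, -0.4]
position: [0.5017, 0.0102, 0.1645]
wrist_force: [0.6, 0.1, -0.6]
position: [0.5019, 0.0102, 0.1641]
wrist_force: [-1.7, 0.5, 5.4]
```

```bash
python3 -m creep '[0,0,0.02,0,0,0,0,0,0,0,0,0,0,0,0,0,0,0]'|egrep 'pos|force';python3 -m creep '[0,0,0,0,0,0,0,0,0,0,0,0,0,0,0,0,0,0,0,0,0,0,0,0,0,0,0,0,0,0,0,0,0,0,0,0,0,0,0,0,0,0,0,0,0,0,0,0,0,0,0,0,0,0,0,0,0,0,0,0]'; python3 - <<'E'
from h import *
o=[]
for n in("top","scene"):
    im=cams.camera(n)[...,::-1].copy();cv2.imwrite(f"pics/{n}6.png",im)
    o.append(read(n,im,(.5035,.059),87.6,.148))
S=im[150:350,350:610]
cv2.imwrite("pics/crop6.png",np.vstack([cv2.resize(S,(480,369)),*o]))
E
```

```text
position: [0.502, 0.0102, 0.1641]
wrist_force: [-3.1, -0.4, 8.9]
time: 27.65
position: [0.502, 0.0102, 0.1641]
orientation: [3.141, -0.07, 0.0]
wrist_force: [-2.7, 0.7, 8.5]
grip_width: 0.0
  return _methods._mean(a, axis=axis, dtype=dtype,
  ret = ret.dtype.type(ret / rcount)
Traceback (most recent call last):
  File "h.py", line 38, in read
    r,cc=np.nonzero(g);mid=int(np.median(r));v0,v1=np.percentile(cc,[1,99])
                           ~~~^^^^^^^^^^^^^^
ValueError: cannot convert float NaN to integer
```

The arm hides the vial from the top camera, so I use the scene camera alone. Force is 8.5 N; I nudge slightly down first.

```bash
python3 -m creep '[0,0,0.01,0,0,0,0,0,0,0,0,0,0,0,0,0,0,0,0,0,0,0,0,0,0,0,0,0,0,0,0,0,0,0,0,0,0,0,0,0,0,0,0,0,0,0,0,0,0,0,0,0,0,0,0,0,0,0,0,0]'; python3 - <<'E'
from h import *
im=cams.camera("scene")[...,::-1].copy();cv2.imwrite("pics/scene6.png",im)
o=read("scene",im,(.5035,.059),87.6,.148)
cv2.imwrite("pics/crop6.png",np.vstack([cv2.resize(im[150:350,350:610],(480,369)),o]))
E
```

```text
time: 28.7
position: [0.502, 0.0102, 0.1641]
orientation: [3.141, -0.07, 0.001]
wrist_force: [-4.3, -0.0, 10.6]
grip_width: -0.0001
scene vial mid 2.4 len 68.8 lines [np.float64(-9.25), np.float64(13.75)] bubble centroid 2.1 extent [-4.25  8.  ] => off lines' mid -0.2, off vial mid -0.3
```

View pics/crop6.png

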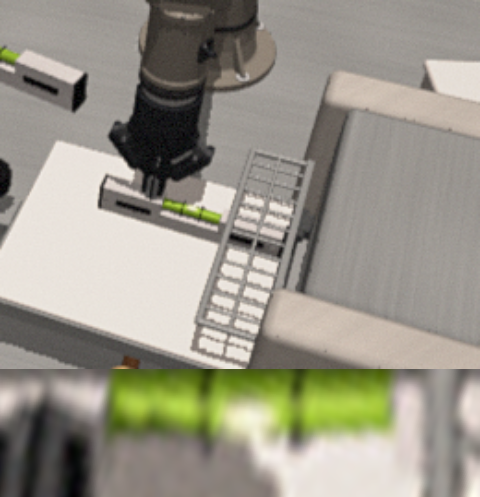

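```bash
python3 -c "
from bench import env,state
s=state();print(s['time'],s['wrist_force']);print(env.finish_job());s=state();print(s['time'],s['wrist_force'])"
```

```text
28.75 [-3.869648   -0.83678695 11.05933794]
the job is handed in; nothing more can be done
None
the job is handed in; nothing more can be done
```

The job is handed in at 28.8 s, with the fingers still pressing on the level. No verdict was reported, so what follows rests on my own checks.

**What I did**
- I picked out the level that measured 229 mm; the two look-alikes were about 320 mm.
- I carried it to the table and slid it in under the guard until the push force rose to 10 N against the scraper bar, then let go.
- I wound the knob clockwise about 0.38 turn in one grip. The bubble went from about 6 mm off towards the machine to within about 1 mm of the middle.
- I then pressed down on the level with the closed fingertips.

**Last checks**
- **Press:** the wrist showed 11 N upward and was steady. There was also about 4 N sideways, but the tool did not move.
- **Bubble:** in the scene view while pressing it was 0.2 to 0.3 mm off the middle. The top camera could not confirm this because the arm hid the vial. Just before the press it put the bubble 0.1 mm off the middle of the lines and 0.9 mm off the middle of the vial.
- **Place of the level:** the level's end was still at the bar in the last picture.
- **Disagreement:** the knob's position put the bar about 13 mm further in than the table's outer edge did. The push against the bar agreed with the knob figure.
- **Other things on the counter:** I never went near them, but I did not re-measure where they stand.

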